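# Tap the specimen pot to the middle of the balance pan

### The job

A filled specimen pot was set down askew on the small round pan of the bench balance, partly over its edge, and has to be centred before it is weighed. Tap or push it lightly with the fingers until it stands upright in the middle of the pan, wholly inside the engraved ring as seen from above, then draw back. Do not grip or lift the pot, push it hard, tip it or knock it off; do not lean on the balance, and leave the other things on the bench where they are.

Things in the scene. Friction and masses are not known exactly. Their poses are not given: they have to be found in the camera images.
- pot: Specimen pot standing on the pan: white body 46 mm in diameter, 50 mm high, under a wider yellow cap 51 mm in diameter, 12 mm high (an upright finger touches this first); 62 mm high in all, 60 to 100 g. Origin at the centre of its underside, z up. Pushed slowly at the cap it slides upright; a quick knock, or a push towards where it overhangs, tips it. It starts 17 to 25 mm off the pan's centre.
- pan_centre (a point): Centre of the upper face of the weighing pan: a fixed, rimless, smooth steel disc 76 mm in diameter, its face 42 mm above the bench (friction with the pot 0.22 to 0.33). A thin dark ring of 63 mm inner diameter is engraved flush round this centre; the cap of a centred pot leaves 6 mm to it all round.
- pan: The same weighing pan, named by the centre of its underside, 6 mm below pan_centre; the directions of its x and y axes mean nothing (it is round). Beyond the balance stand a microscope (to the right, stage about 0.17 to 0.19 m high) and a centrifuge (to the left), both fixed: keep the gripper's body clear of them.
- balance: Low compact bench balance under the pan, fixed to the bench: white plastic case 136 mm (x) by 118 mm (y), top 30 mm above the bench. Origin on the bench under the pan's centre; the case reaches 86 mm in -x (the side with the display and three flat keys, roughly towards the robot), 50 mm in +x and 59 mm to either side.
- spare_pot: A second, equal specimen pot (51 mm diameter, 62 mm high) that stands on the bench to the robot's left of the balance: a bystander. Origin at the centre of its underside.
- dropper_bottle: Small white dropper bottle on the bench, 23 mm diameter, 82 mm high: a bystander. Origin at the centre of its underside.
- timer: Upright white bench timer on the bench to the robot's right of the balance, 24 x 66 x 66 mm: a bystander. Origin at the centre of its underside.
Not all that is in view belongs to the job. Leave any grey look-alike of the pot alone.

How it is judged:
By the outcome, as a careful person would: the job done as asked, in the order asked, and still so for the second after the job is handed in, with the robot touching nothing.
It also fails if it takes over 45 s, if anything falls off the work surface, if the arm or the gripper's body presses on something with over 40 N, if the wrist force passes 120 N, or if a joint passes its speed limit or range.

### The arm

A 6-joint arm with a two-finger parallel gripper is mounted at the origin on a cart in front of the work surface, level with it; the furniture and walls round the work are solid. World frame = base frame: x ahead of the robot, y to its left, z up, the work surface at z = 0. Lengths are in m, angles in rad, forces in N, time in s.
With the tool pointing down it reaches from about 0.35 to 0.975 m from the base axis. Payload 7.1 kg.
Tool frame: the origin (TCP) lies between the finger pads; the fingertips stand 11 mm ahead of it and the grasp point (between the pads) lies 8 mm behind it (ctrl.tcp_to_tips is the distance from the TCP to the fingertips, in m); y points along the fingers, z is the direction in which the jaws open and shut, and the axes are right-handed (so a half turn about y gives the same grasp; the last joint's range is limited). The gripper opens to 88 mm and grips with 3 to 60 N. Pads are 20 mm wide; open, the fingers measure 115 mm over their backs; the gripper's body (75 mm by 178 mm) begins 61 mm behind the grasp point.
Start: joints at [-1.247, 0.423, 1.63, -0, 1.089, -0.019], TCP at [0.21, -0.589, 0.234] pointing down, gripper open.
Joint ranges: [-3, 3], [-0.9, 2.11], [0.09, 2.58], [-1.31, 4.45], [0.11, 2.69], [-2.54, 2.54]. Speed limits (rad/s): [2.39, 2.39, 3.01, 3.14, 3.14, 3.14].

### API

Orientations are given as a unit quaternion [x, y, z, w].
In Python, from cell import ctrl gives the robot as it stands.
- The arm moves only by the tool move_arm, never from a script. Its argument "increments" is a list of rows, each an object with "rot": the turn, a rotation vector about the world's x, y, z in units of pi rad (1.0 is pi rad), a list of three; "offset": the shift along the world's x, y, z in units of 1000 mm (1.0 is 1000 mm), a list of three; "grip": the closure, from 0 (fully open) to 1 (shut). In form: [{"rot": [wx, wy, wz], "offset": [x, y, z], "grip": grip}, ...]. A call has 1 to 8 rows; each row is the pose to reach, as a shift and turn from the pose commanded when the call began, turning the shorter way round; what a row does not reach only later rows make up. A row lasts 1/8 s, in which the tool goes at most 62.5 mm and 10.7 degrees, less where a joint would pass 70% of its speed; a pose out of reach is approached as far as the arm can. A call with a number of a shift or a turn outside -1 to 1 is refused whole. A call with a gripper value outside its range is refused whole. The fingers move at their own pace and stop on an object; the grip force is fixed at half the most. Time passes only in rows, so rows that repeat a pose let the fingers close. It gives the time, the measured TCP pose, the force and the opening at its end, in the units of the state.
- ctrl.get_state(): the state, without advancing time (a new reading comes with each control period).
- ctrl.grab_frame(name): name is "scene" or "side" or "wrist"; returns the picture (480x640x3 uint8, red, green, blue); there is no depth.
- ctrl.camera_info(name): a dict with "camera_matrix" (3x3 intrinsics, pixels), "k1" (the pictures are not rectified: a ray, as slopes to the right and down, at radius r is drawn at 1 + k1 r^2 times it, then the intrinsics apply), "R" (3x3) and "t" (3): a world point X has camera coordinates R X + t; the wrist camera has in their place "T_tool_cam" (4x4, takes a point from camera to tool coordinates, whose origin is the TCP and whose axes are the tool frame's). Camera axes: x right, y down, z forward; pixel columns grow to the right and rows downward; lengths in m; the calibration is good to about 2 mm. A picture is of the moment at which its call begins: read the wrist's pose just before it. camera_info takes no time and is no camera call.
- ctrl.finish_job(): hands the job in, once; it reports no verdict.
Trained networks look in the newest picture that a camera, given by its name, has taken for a name from the list of things; names that differ only in an ending like _2 or _b are one class to them, and where a whole thing is asked for, a point or a joint stands for the part that bears it (a point fixed in the world has none). Each returns a list of dicts, best first, with "conf" (0 to 1); they miss things now and then, are a little off and sometimes report something else, mostly with a low value. They report only what shows in the picture. A call takes as long as a camera call. They do not tell look-alikes from the thing itself.
- ctrl.spot_in(thing, camera): "location" ([row, column] in pixels, amid what is visible of it).
The state is a dict: "time_s": time; "joint_positions": joint angles; "dq": joint speeds; "effort": joint torques, N m; "position": TCP position; "tool_rot": TCP orientation; "force": force on the tool from outside, world axes, zero at the start; "moment": the same for the moment, N m; "gripper_width": finger opening in m.
Only numpy, scipy, OpenCV 4.12 (cv2) and the standard library are available. Lean on these libraries where they do the work, as an engineer would, in place of code of your own. Each camera call takes 0.05 s, during which the arm holds its last target. There are 200 camera calls.

## Working session

There is one attempt and no reset: what is moved stays moved. The work goes in short steps, Python scripts to look and compute and a tool call to move; the robot and the scene stay as the last step left them, time stands still between calls to the robot, and variables do not carry over. Pictures are saved under pics/ and viewed, about 8 in all and at most 12, crops included, and the job is handed in when it is done.

Besides the shell and the picture viewer there is one more tool, called as a command line: name --argument value ..., lists and objects as JSON in quotes. move_arm: Moves the arm, as the interface text tells. Its arguments: {"type":"object","properties":{"increments":{"type":"array","items":{"type":"object","properties":{"rot":{"type":"array","items":{"type":"number"}},"offset":{"type":"array","items":{"type":"number"}},"grip":{"type":"number"}}}}},"required":["increments"]}

```bash
mkdir -p pics; ls; cat > h.py <<'E'
import numpy as np, cv2
from cell import ctrl
from scipy.spatial.transform import Rotation as Ro
def cam(name,st=None):
    i=ctrl.camera_info(name); K=np.array(i["camera_matrix"]); k1=i["k1"]
    if "R" in i: R=np.array(i["R"]);t=np.array(i["t"])
    else:
        T=np.eye(4);T[:3,:3]=Ro.from_quat(st["tool_rot"]).as_matrix();T[:3,3]=st["position"]
        W=np.linalg.inv(T@np.array(i["T_tool_cam"]));R=W[:3,:3];t=W[:3,3]
    return K,k1,R,t
def proj(c,X):
    K,k1,R,t=c; p=np.atleast_2d(X)@R.T+t; s=p[:,:2]/p[:,2:]; s=s*(1+k1*(s**2).sum(1,keepdims=True))
    return s@K[:2,:2].T+K[:2,2]   # (col,row)
def back(c,uv,z):
    K,k1,R,t=c; d=np.linalg.solve(K[:2,:2],np.array(uv,float)-K[:2,2]); s=d.copy()
    for _ in range(20): s=d/(1+k1*(s@s))
    o=-R.T@t; v=R.T@np.array([*s,1]); return o+v*(z-o[2])/v[2]
def save(n,im): cv2.imwrite("pics/"+n,cv2.cvtColor(np.ascontiguousarray(im),cv2.COLOR_RGB2BGR))
E
python3 - <<'E'
from h import *
st=ctrl.get_state(); print(st["time_s"],st["position"],st["tool_rot"],st["force"])
H=dict(pot=.031,pan_centre=.042,pan=.042,spare_pot=.031,dropper_bottle=.041,timer=.033)
ims=[]
for n in ("scene","side"):
    im=ctrl.grab_frame(n); c=cam(n); save(n+"0.png",im)
    print(n,"campos",-c[2].T@c[3])
    for th in ("pot","pan","dropper_bottle","timer"):
        for d in ctrl.spot_in(th,n)[:4]:
            r,k=d["location"]; z={"pot":.073}.get(th,H[th])
            print(n,th,round(d["conf"],2),[round(r),round(k)],back(c,(k,r),z).round(3))
print(ctrl.get_state()["time_s"])
E
```

```text
pics
0.0 [ 0.20993739 -0.58808611  0.23290833] [-0.12072149  0.69727812 -0.6962031   0.12054368] [ 0.65784641  1.17433312 -0.0212705 ]
scene campos [0.14977001 1.09931856 0.7441368 ]
scene pot 0.97 [265, 357] [0.506 0.406 0.073]
scene pot 0.87 [237, 424] [0.437 0.27  0.073]
scene pot 0.69 [273, 340] [0.521 0.438 0.073]
scene pot 0.66 [203, 413] [0.502 0.176 0.073]
scene pan 0.93 [272, 339] [0.541 0.406 0.042]
scene dropper_bottle 0.92 [358, 304] [0.487 0.608 0.041]
scene dropper_bottle 0.36 [274, 342] [0.535 0.407 0.041]
scene timer 0.89 [212, 451] [0.44  0.109 0.033]
side campos [ 0.37725911 -0.35313744  0.74172381]
side pot 0.96 [235, 239] [0.514 0.418 0.073]
side pot 0.72 [381, 252] [0.443 0.089 0.073]
side pot 0.63 [324, 237] [0.451 0.202 0.073]
side pan 0.71 [258, 254] [0.528 0.377 0.042]
side dropper_bottle 0.49 [194, 210] [0.495 0.614 0.041]
side timer 0.95 [380, 252] [0.446 0.117 0.033]
0.5
```

View pics/scene0.png

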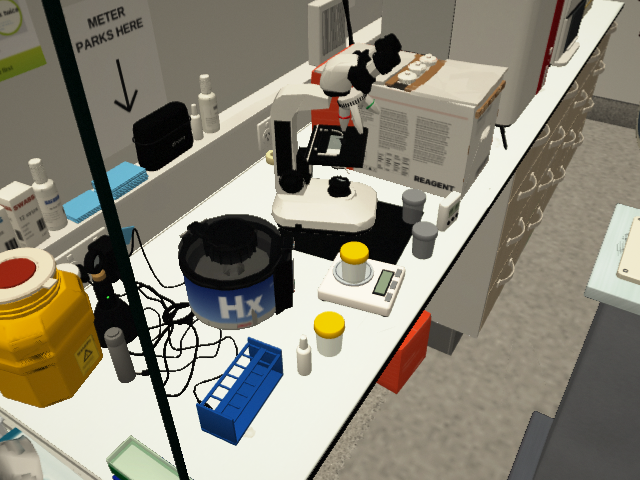

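View pics/side0.png

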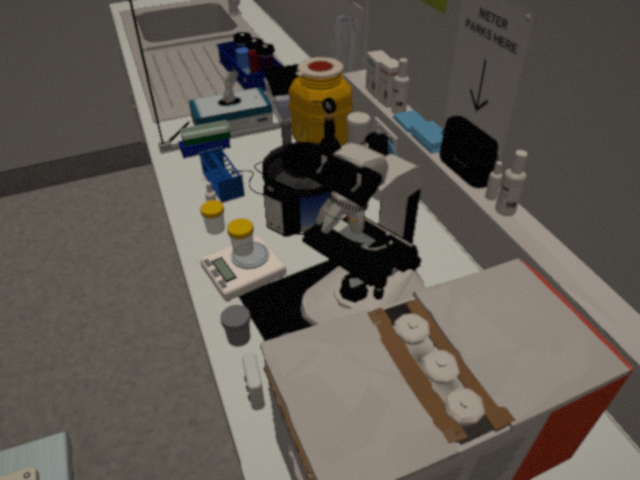

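The pot is the yellow-capped one on the balance: scene (col 354, row 262), side (240, 237). The other candidates don't fit. The yellow pot at scene (329, 333) stands on the bench, so it is the spare, and the grey ones at (413, 206) and (424, 240) are look-alikes.

```bash
cat >> h.py <<'E'
from scipy.optimize import least_squares
A=np.linspace(0,2*np.pi,48,endpoint=False); U=np.c_[np.cos(A),np.sin(A)]
def circ(x,y,z,r): return np.c_[x+r*U[:,0],y+r*U[:,1],np.full(48,z)]
def capc(c,x,y,zb=.042):
    p=proj(c,np.r_[circ(x,y,zb+.05,.0255),circ(x,y,zb+.062,.0255)]).astype(np.float32)
    h=cv2.convexHull(p); m=cv2.moments(h); return np.array([m["m10"],m["m01"]])/m["m00"],m["m00"],h
def yellow(im,near,rad=35):
    hsv=cv2.cvtColor(np.ascontiguousarray(im),cv2.COLOR_RGB2HSV)
    m=cv2.inRange(hsv,(15,110,70),(38,255,255))
    n,l,s,ce=cv2.connectedComponentsWithStats(m)
    k=[i for i in range(1,n) if s[i,4]>60 and np.hypot(*(ce[i]-near))<rad]
    k=min(k,key=lambda i:np.hypot(*(ce[i]-near))); return ce[k],s[k,4]
E
python3 - <<'E'
from h import *
C={};M={}
for n,near in (("scene",(354,253)),("side",(240,230))):
    im=cv2.cvtColor(cv2.imread(f"pics/{n}0.png"),cv2.COLOR_BGR2RGB)
    C[n]=cam(n);M[n]=yellow(im,near)
    r=least_squares(lambda p:capc(C[n],*p)[0]-M[n][0],[.5,.4]); print(n,M[n],r.x.round(4),capc(C[n],*r.x)[1])
r=least_squares(lambda p:np.r_[[capc(C[n],*p)[0]-M[n][0] for n in C]].ravel(),[.5,.4]);print(r.x.round(4),r.fun.round(2))
out=[]
for n,(u,v) in (("scene",(357,275)),("side",(242,255))):
    im=cv2.imread(f"pics/{n}0.png")[v-45:v+45,u-62:u+62]; out.append(cv2.resize(im,None,fx=6,fy=6,interpolation=cv2.INTER_CUBIC)[:, :744])
cv2.imwrite("pics/c0.png",cv2.resize(np.hstack(out),(800,290)) if 0 else out[0]);cv2.imwrite("pics/c1.png",out[1])
E
```

```text
scene (array([354.00352734, 252.58377425]), np.int32(567)) [0.5136 0.4037] 577.4887007561047
side (array([239.94405594, 228.33100233]), np.int32(429)) [0.5149 0.4066] 488.985026247683
[0.5139 0.405 ] [-0.49  0.35 -0.28  0.65]
```

View pics/c0.png

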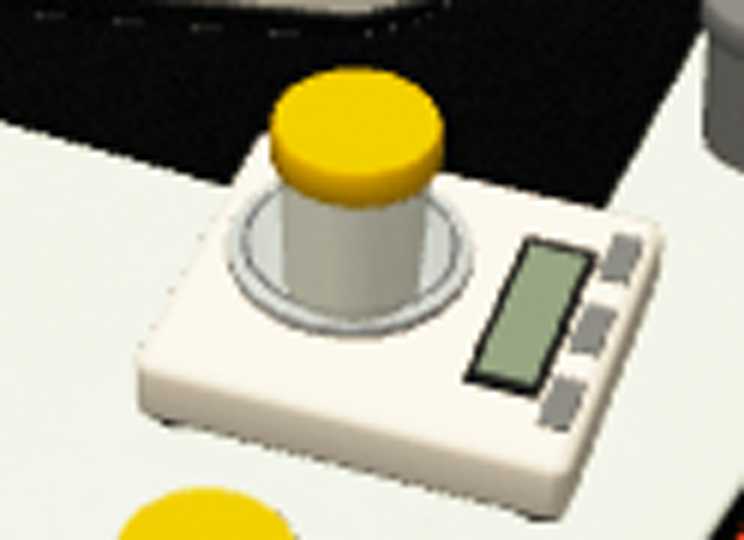

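The crop confirms the white pot with the yellow cap on the steel pan. The pan's extremes in the crop are left 228, right 472 and bottom 337. The grey pot at upper right is a look-alike and stays where it is. Next I'll fit the pan centre.

```bash
python3 - <<'E'
from h import *
c=cam("scene")
ex=np.array([295+228/6,295+472/6,230+337/6])-.4
def f(p):
    q=proj(c,circ(p[0],p[1],.042,.038)); return np.array([q[:,0].min(),q[:,0].max(),q[:,1].max()])-ex
r=least_squares(f,[.53,.4]);print("pan",r.x.round(4),r.fun.round(2))
print("pot-pan",(np.array([.5136,.4037])-r.x).round(4))
print("spare",least_squares(lambda p:capc(c,*p,0)[0]-yellow(cv2.cvtColor(cv2.imread("pics/scene0.png"),cv2.COLOR_BGR2RGB),(329,324))[0],[.5,.5]).x)
s=ctrl.get_state();R=Ro.from_quat(s["tool_rot"]).as_matrix();print(R.round(3),s["gripper_width"],ctrl.tcp_to_tips)
print(np.array(ctrl.camera_info("wrist")["T_tool_cam"]).round(3))
E
```

```text
pan [0.5203 0.3925] [-0.48  0.48 -0.04]
pot-pan [-0.0067  0.0112]
spare [0.48341238 0.53948837]
[[-0.942 -0.     0.336]
 [-0.336  0.    -0.942]
 [ 0.    -1.    -0.   ]] 0.08788886755103884 0.011
[[-0.     0.954  0.3   -0.084]
 [ 0.001 -0.3    0.954 -0.151]
 [ 1.     0.001 -0.001 -0.001]
 [ 0.     0.     0.     1.   ]]
```

View pics/c1.png

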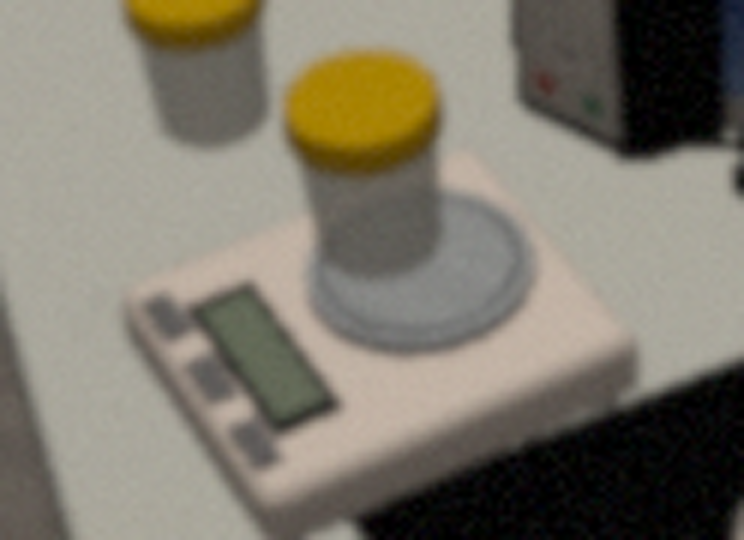

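```bash
python3 - <<'E'
from h import *
cs,cd=cam("scene"),cam("side")
es=np.array([295+228/6,295+472/6,230+337/6])-.4
ed=np.array([180+310/6,180+537/6,210+352/6])-.4
def g(c,e,p):
    q=proj(c,circ(p[0],p[1],.042,.038)); return np.array([q[:,0].min(),q[:,0].max(),q[:,1].max()])-e
for F in (lambda p:g(cd,ed,p),lambda p:np.r_[g(cs,es,p),g(cd,ed,p)]):
    r=least_squares(F,[.53,.4]);print("pan",r.x.round(4),r.fun.round(2))
print("pot-pan",(np.array([.5139,.405])-r.x).round(4))
b=lambda c,u,v,z:back(c,(u,v),z)[:2].round(3)
print("centrifuge base front/right/left z0",b(cs,228,325,0),b(cs,290,300,0),b(cs,185,285,0),"top rim z.15",b(cs,285,245,.15),b(cs,235,272,.15))
print("scope base scene",b(cs,275,222,0.03),b(cs,375,205,.03),"stage",b(cs,310,158,.18),b(cs,367,165,.18),b(cs,365,130,.18))
print("stage side",b(cd,306,232,.18),b(cd,378,283,.18),b(cd,418,250,.18),"centr side",b(cd,266,215,.0),b(cd,300,232,0),b(cd,266,185,.15))
E
```

```text
pan [0.5242 0.3875] [-0.46  0.46 -0.03]
pan [0.523 0.389] [-0.8   0.01 -1.74 -1.23 -0.34 -0.4 ]
pot-pan [-0.0091  0.016 ]
centrifuge base front/right/left z0 [0.661 0.586] [0.603 0.478] [0.795 0.548] top rim z.15 [0.59  0.501] [0.619 0.596]
scope base scene [0.74  0.328] [0.591 0.167] stage [0.678 0.286] [0.572 0.253] [0.641 0.13 ]
stage side [0.596 0.259] [0.654 0.11 ] [0.745 0.15 ] centr side [0.603 0.544] [0.654 0.46 ] [0.585 0.451]
```

move_arm --increments '[{"offset":[0.1,0.2,0.16],"rot":[0,0,0.15],"grip":0.66},{"offset":[0.1,0.2,0.16],"rot":[0,0,0.15],"grip":0.66},{"offset":[0.1,0.2,0.16],"rot":[0,0,0.15],"grip":0.66},{"offset":[0.1,0.2,0.16],"rot":[0,0,0.15],"grip":0.66},{"offset":[0.19,0.489,0.167],"rot":[0,0,0.3],"grip":0.66},{"offset":[0.19,0.489,0.167],"rot":[0,0,0.3],"grip":0.66},{"offset":[0.19,0.489,0.167],"rot":[0,0,0.3],"grip":0.66},{"offset":[0.19,0.489,0.167],"rot":[0,0,0.3],"grip":0.66}]'

```text
time_s: 1.5
position: [0.3778, -0.1675, 0.3963]
tool_rot: [0.424, -0.566, 0.566, -0.424]
force: [0.1, -0.1, -0.1]
gripper_width: 0.0303
```

move_arm --increments '[{"offset":[0.05,0.35,0.0],"rot":[0,0,0.12]},{"offset":[0.05,0.35,0.0],"rot":[0,0,0.12]},{"offset":[0.05,0.35,0.0],"rot":[0,0,0.12]},{"offset":[0.05,0.35,0.0],"rot":[0,0,0.12]},{"offset":[0.05,0.35,0.0],"rot":[0,0,0.12]},{"offset":[0.05,0.35,0.0],"rot":[0,0,0.254]},{"offset":[0.107,0.622,-0.1],"rot":[0,0,0.254]},{"offset":[0.107,0.622,-0.1],"rot":[0,0,0.254]}]'

```text
invalid input at $.increments[0]: expected keys rot, offset, grip
```

```bash
python3 - <<'E'
from h import *
s=ctrl.get_state();print(s["time_s"],s["position"],Ro.from_quat(s["tool_rot"]).as_matrix().round(3)[:,0],s["gripper_width"])
E
```

```text
1.5 [ 0.37775298 -0.16749035  0.39628795] [-0.281 -0.96   0.   ] 0.03032905495272018
```

move_arm --increments '[{"offset":[0.05,0.35,0.0],"rot":[0,0,0.12],"grip":0.66},{"offset":[0.05,0.35,0.0],"rot":[0,0,0.12],"grip":0.66},{"offset":[0.05,0.35,0.0],"rot":[0,0,0.12],"grip":0.66},{"offset":[0.05,0.35,0.0],"rot":[0,0,0.12],"grip":0.66},{"offset":[0.05,0.35,0.0],"rot":[0,0,0.12],"grip":0.66},{"offset":[0.05,0.35,0.0],"rot":[0,0,0.254],"grip":0.66},{"offset":[0.107,0.622,-0.1],"rot":[0,0,0.254],"grip":0.66},{"offset":[0.107,0.622,-0.1],"rot":[0,0,0.254],"grip":0.66}]'

```text
time_s: 2.5
position: [0.4519, 0.2978, 0.3535]
tool_rot: [-0.61, 0.356, -0.356, 0.611]
force: [0.9, 0.3, 1.3]
gripper_width: 0.0301
```

```bash
python3 - <<'E'
from h import *
s=ctrl.get_state();print(s["time_s"],s["position"],Ro.from_quat(s["tool_rot"]).as_matrix().round(3)[:,0],s["gripper_width"])
E
```

```text
2.5 [0.45193654 0.29775515 0.35346962] [ 0.493 -0.87   0.   ] 0.03014763400388326
```

move_arm --increments '[{"offset":[0.03,0.15,-0.1],"rot":[0,0,0],"grip":0.66},{"offset":[0.03,0.15,-0.1],"rot":[0,0,0],"grip":0.66},{"offset":[0.03,0.15,-0.1],"rot":[0,0,0],"grip":0.66},{"offset":[0.03,0.15,-0.1],"rot":[0,0,0],"grip":0.66},{"offset":[0.03,0.15,-0.1],"rot":[0,0,0],"grip":0.66},{"offset":[0.03,0.15,-0.1],"rot":[0,0,0],"grip":0.66}]'

```text
time_s: 3.25
position: [0.4822, 0.4449, 0.2552]
tool_rot: [-0.61, 0.357, -0.358, 0.611]
force: [0.6, -0.1, 0.8]
gripper_width: 0.03
```

```bash
python3 - <<'E'
from h import *
s=ctrl.get_state();print(s["time_s"],s["position"],Ro.from_quat(s["tool_rot"]).as_matrix().round(3)[:,0],s["gripper_width"])
im=ctrl.grab_frame("wrist"); c=cam("wrist",s); 
near=capc(c,.514,.405)[0]; print("expect",near)
try:
    y=yellow(im,near,80); print(y)
    r=least_squares(lambda p:capc(c,*p)[0]-y[0],[.51,.4]); print("pot",r.x.round(4),capc(c,*r.x)[1])
    h=capc(c,*r.x)[2]; 
except Exception as e: print(e)
o=im.copy()
for q in (circ(.523,.389,.042,.038),circ(.523,.389,.042,.0315)): cv2.polylines(o,[proj(c,q).round().astype(int)],True,(255,0,255),1)
save("w1.png",o); np.save("w1.npy",im); import json; json.dump({k:list(map(float,s[k])) for k in("position","tool_rot")},open("w1.json","w"))
E
```

```text
3.25 [0.48220268 0.44492837 0.25520111] [ 0.489 -0.872 -0.   ] 0.02998550450028503
expect [328.41117864 275.87423634]
(array([330.34816514, 272.87431193]), np.int32(2180))
pot [0.5141 0.4086] 2372.621829628013
```

View pics/w1.png

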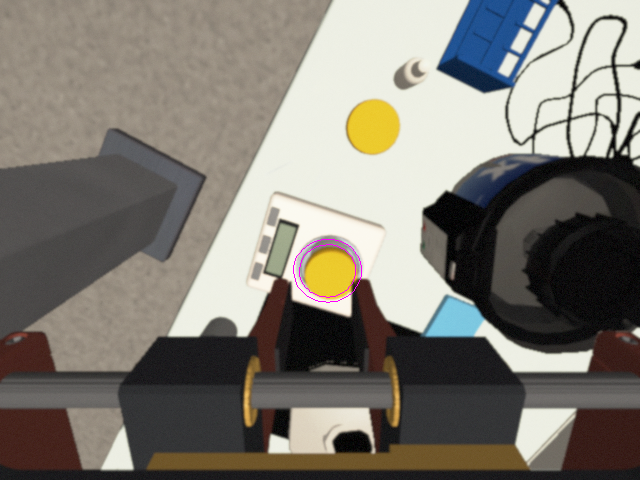

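The wrist view shows the pot's cap at (330, 273) with the pan arc above it, the spare pot at (373, 126), the bottle at (417, 68), and the fingers at the bottom. The centrifuge is clear on the right. I'll enlarge the pan next.

```bash
python3 - <<'E'
from h import *
im=np.load("w1.npy"); save("w1c.png",cv2.resize(im[220:320,275:385],None,fx=6,fy=6,interpolation=cv2.INTER_CUBIC))
E
```

```text
(no output)
```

View pics/w1c.png

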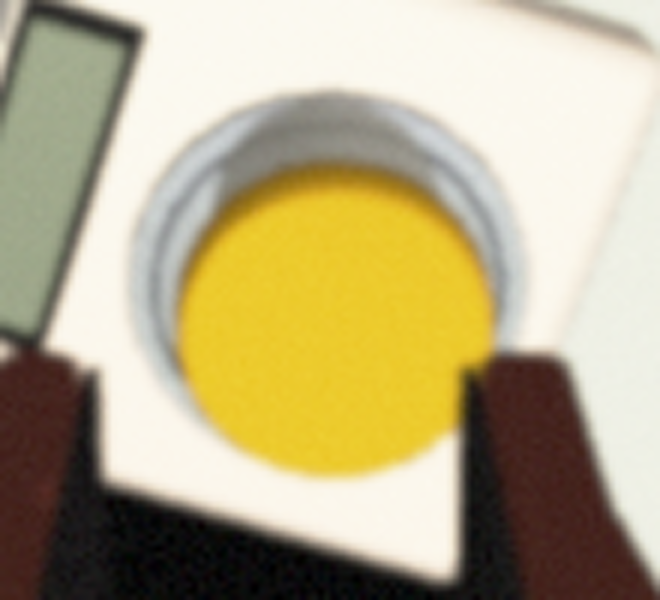

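```bash
python3 - <<'E'
from h import *; import json
c=cam("wrist",json.load(open("w1.json")))
e=np.array([275+128/6,275+528/6,220+90/6])-.4
def f(p):
    q=proj(c,circ(p[0],p[1],.042,.038)); return np.array([q[:,0].min(),q[:,0].max(),q[:,1].min()])-e
r=least_squares(f,[.52,.39]);print("pan",r.x.round(4),r.fun.round(2))
k=np.array([275+178/6,275+497/6,220+477/6,220+165/6])-.4
def g(p):
    q=capc(c,*p)[2].reshape(-1,2); return np.array([q[:,0].min(),q[:,0].max(),q[:,1].max(),q[:,1].min()])-k
s=least_squares(g,[.51,.4]);print("pot",s.x.round(4),s.fun.round(2)); d=s.x-r.x; print(d.round(4),np.hypot(*d))
E
```

```text
pan [0.5228 0.394 ] [-0.78  0.78  0.05]
pot [0.5138 0.4065] [-2.46 -0.94  2.56 -0.11]
[-0.0091  0.0126] 0.015483590501025752
```

move_arm --increments '[{"offset":[0.008,0.006,-0.06],"rot":[0,0,0],"grip":0.66},{"offset":[0.008,0.006,-0.1],"rot":[0,0,0],"grip":0.66},{"offset":[0.008,0.006,-0.13],"rot":[0,0,0],"grip":0.66},{"offset":[0.008,0.006,-0.15],"rot":[0,0,0],"grip":0.66},{"offset":[0.008,0.006,-0.157],"rot":[0,0,0],"grip":0.66},{"offset":[0.008,0.006,-0.157],"rot":[0,0,0],"grip":0.66},{"offset":[0.008,0.006,-0.157],"rot":[0,0,0],"grip":0.66}]'

```text
time_s: 4.18
position: [0.4904, 0.4523, 0.0978]
tool_rot: [-0.61, 0.357, -0.357, 0.611]
force: [-1.4, -0.5, 0.2]
gripper_width: 0.0297
```

```bash
cat > look.py <<'E'
from h import *; import sys
s=ctrl.get_state();p=np.array(s["position"]);print(s["time_s"],p.round(4),"F",np.round(s["force"],2),s["gripper_width"])
im=ctrl.grab_frame("wrist"); c=cam("wrist",s); print("expect cap px",capc(c,.514,.406)[0])
sc=ctrl.grab_frame("scene");cs=cam("scene");y=yellow(sc,capc(cs,.517,.399)[0],12)
print("scene cap",y,least_squares(lambda q:capc(cs,*q)[0]-y[0],[.51,.4]).x.round(4))
sd=ctrl.grab_frame("side");cd=cam("side");y=yellow(sd,capc(cd,.517,.399)[0],12)
print("side cap",y,least_squares(lambda q:capc(cd,*q)[0]-y[0],[.51,.4]).x.round(4))
save(sys.argv[1]+".png",im); save(sys.argv[1]+"s.png",cv2.resize(sc[225:295,305:405],None,fx=7,fy=7,interpolation=cv2.INTER_CUBIC))
E
python3 look.py w2
```

```text
4.175 [0.4904 0.4523 0.0978] F [-1.37 -0.46  0.15] 0.02968493944546252
expect cap px [315.36730215 398.63062113]
scene cap (array([354.11351351, 253.54864865]), np.int32(370)) [0.5122 0.4059]
side cap (array([239.8640553 , 228.17741935]), np.int32(434)) [0.5149 0.4071]
```

View pics/w2.png

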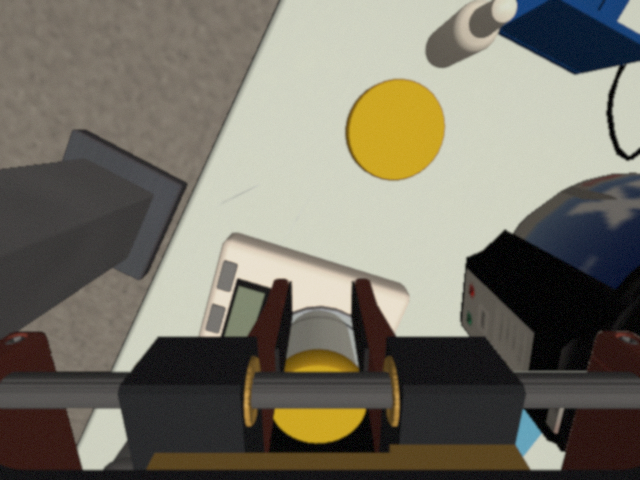

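The pot sits between the two fingers in the line of push (cap at about (319, 398)), with about 2 cm of gap still to close. I'll approach, then push slowly.

move_arm --increments '[{"offset":[0.002,-0.004,0],"rot":[0,0,0],"grip":0.66},{"offset":[0.004,-0.008,0],"rot":[0,0,0],"grip":0.66},{"offset":[0.0055,-0.011,0],"rot":[0,0,0],"grip":0.66},{"offset":[0.0065,-0.013,0],"rot":[0,0,0],"grip":0.66},{"offset":[0.0075,-0.015,0],"rot":[0,0,0],"grip":0.66},{"offset":[0.0085,-0.0165,0],"rot":[0,0,0],"grip":0.66},{"offset":[0.009,-0.0175,0],"rot":[0,0,0],"grip":0.66},{"offset":[0.0095,-0.0185,0],"rot":[0,0,0],"grip":0.66}]'

```text
time_s: 5.32
position: [0.4992, 0.4333, 0.0965]
tool_rot: [0.61, -0.357, 0.357, -0.61]
force: [-0.8, 0.2, -0.4]
gripper_width: 0.0298
```

move_arm --increments '[{"offset":[0.0005,-0.001,0],"rot":[0,0,0],"grip":0.66},{"offset":[0.001,-0.002,0],"rot":[0,0,0],"grip":0.66},{"offset":[0.0015,-0.003,0],"rot":[0,0,0],"grip":0.66},{"offset":[0.002,-0.004,0],"rot":[0,0,0],"grip":0.66},{"offset":[0.0025,-0.005,0],"rot":[0,0,0],"grip":0.66},{"offset":[0.003,-0.006,0],"rot":[0,0,0],"grip":0.66},{"offset":[0.0035,-0.007,0],"rot":[0,0,0],"grip":0.66},{"offset":[0.004,-0.008,0],"rot":[0,0,0],"grip":0.66}]'

```text
time_s: 6.32
position: [0.5032, 0.4252, 0.0965]
tool_rot: [-0.61, 0.357, -0.357, 0.61]
force: [-0.3, 0.9, -0.2]
gripper_width: 0.0302
```

```bash
python3 look.py w3
```

```text
6.325 [0.5032 0.4252 0.0965] F [-0.28  0.94 -0.19] 0.030241317857915447
expect cap px [319.27538208 351.19420575]
scene cap (array([354.32390746, 248.91002571]), np.int32(389)) [0.518  0.3945]
side cap (array([243.18790497, 230.19006479]), np.int32(463)) [0.5192 0.399 ]
```

View pics/w3s.png

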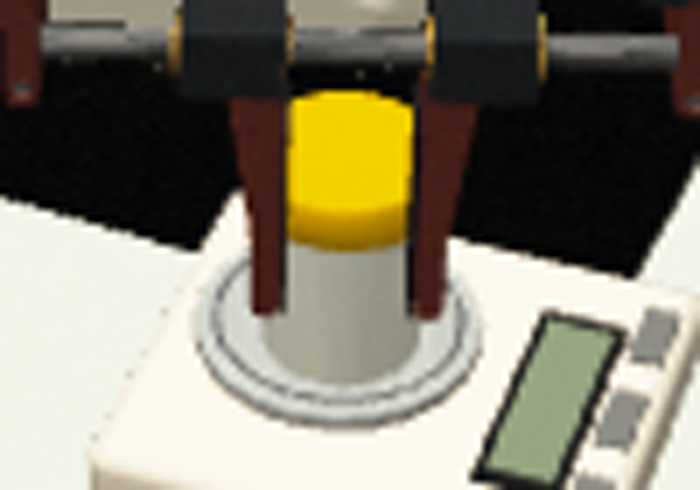

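The pot is upright and sliding with the fingers. In the crop its base bottom is at row 385, spanning columns 264–420. The pan spans columns 197–482 with its bottom at row 427. I'll compute the remaining offset in the pan plane.

```bash
cat > rel.py <<'E'
from h import *
def rel(b,e,zoom=7,o=(305,225)):
    c=cam("scene"); T=lambda v:np.array([o[0]+v[0]/zoom,o[0]+v[1]/zoom,o[1]+v[2]/zoom])-.4
    def fit(v,r):
        def f(p):
            q=proj(c,circ(p[0],p[1],.042,r));return (np.array([q[:,0].min()+q[:,0].max(),2*q[:,1].max()])-[T(v)[0]+T(v)[1],2*T(v)[2]])/2
        return least_squares(f,[.52,.39]).x
    P,N=fit(b,.023),fit(e,.038); print("pot",P.round(4),"pan",N.round(4),"to go",(N-P).round(4))
E
python3 -c "
from rel import rel
rel((264,420,385),(197,482,427))"
```

```text
pot [0.52  0.391] pan [0.5202 0.3921] to go [0.0002 0.0011]
```

```bash
python3 -c "
from rel import *
rel((283,422,320),(228,472,337),6,(295,230))
c=cam('scene')
for r in(.023,.0315,.038):
  q=proj(c,circ(.521,.392,.042,r)); print(r,((q.min(0)+.4-[305,225])*7).round(),((q.max(0)+.4-[305,225])*7).round())
"
```

```text
pot [0.5159 0.3989] pan [0.5202 0.3926] to go [ 0.0043 -0.0062]
0.023 [249. 269.] [425. 386.]
0.0315 [216. 248.] [457. 408.]
0.038 [191. 233.] [482. 426.]
```

```bash
python3 - <<'E'
from h import *
sd=ctrl.grab_frame("side"); save("d3.png",cv2.resize(sd[205:285,190:310],None,fx=6,fy=6,interpolation=cv2.INTER_CUBIC))
E
```

```text
(no output)
```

View pics/d3.png

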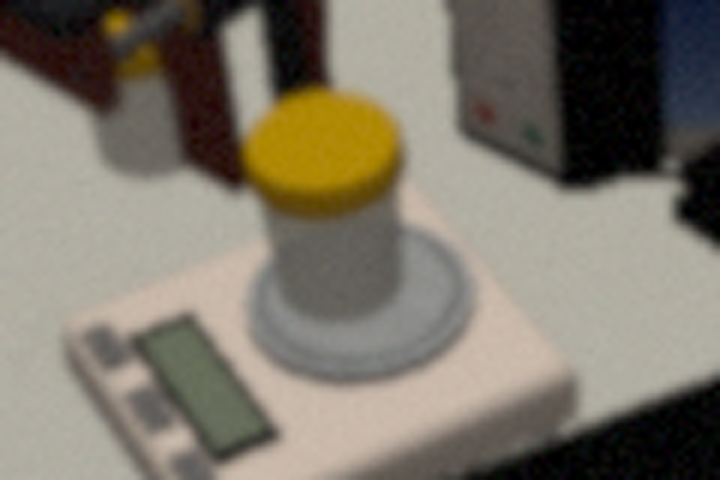

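The pan's visible lower edge includes its 6 mm side face, so my earlier fits were biased. I'll refit with the full disc hull.

```bash
cat > rel.py <<'E'
from h import *; import json
def fitp(c,meas,pts,top=False,x0=(.52,.39)):
    def f(p):
        q=proj(c,pts(*p)); return np.array([(q[:,0].min()+q[:,0].max())/2,q[:,1].min() if top else q[:,1].max()])-meas
    return least_squares(f,x0).x
def m(l,r,b,z,o): return np.array([o[0]+(l+r)/2/z,o[1]+b/z])-.4
pan=lambda x,y:np.r_[circ(x,y,.036,.038),circ(x,y,.042,.038)]
base=lambda x,y:circ(x,y,.042,.023)
E
python3 - <<'E'
from rel import *
s,d=cam("scene"),cam("side"); w=cam("wrist",json.load(open("w1.json")))
print("pan scene0",fitp(s,m(228,472,337,6,(295,230)),pan)," scene3",fitp(s,m(197,482,427,7,(305,225)),pan))
print("pan side0",fitp(d,m(310,537,352,6,(180,210)),pan)," side3",fitp(d,m(248,475,382,6,(190,205)),pan))
print("pan wrist1",fitp(w,m(128,528,90,6,(275,220)),pan,True))
print("pot base scene0",fitp(s,m(283,422,320,6,(295,230)),base),"scene3",fitp(s,m(264,420,385,7,(305,225)),base))
print("pot base side0",fitp(d,m(320,440,278,6,(180,210)),base),"side3",fitp(d,m(275,403,322,6,(190,205)),base))
for n,c,o,z in(("scene",s,(305,225),7),("side",d,(190,205),6)):
    for r in(.0315,.038):
        q=(proj(c,circ(.522,.387,.042,r))+.4-o)*z;print(n,r,q.min(0).round(),q.max(0).round())
E
```

```text
pan scene0 [0.5233341  0.38693449]  scene3 [0.52328365 0.3863934 ]
pan side0 [0.52564622 0.39330014]  side3 [0.52503396 0.39355026]
pan wrist1 [0.52371627 0.39246184]
pot base scene0 [0.51585763 0.39885258] scene3 [0.51996844 0.39102071]
pot base side0 [0.51609207 0.41144893] side3 [0.5201289  0.40265793]
scene 0.0315 [222. 237.] [463. 396.]
scene 0.038 [198. 221.] [488. 413.]
side 0.0315 [261. 238.] [454. 370.]
side 0.038 [241. 225.] [474. 385.]
```

move_arm --increments '[{"offset":[0.0008,-0.001,0],"rot":[0,0,0],"grip":0.66},{"offset":[0.0016,-0.002,0],"rot":[0,0,0],"grip":0.66},{"offset":[0.0024,-0.003,0],"rot":[0,0,0],"grip":0.66},{"offset":[0.0032,-0.004,0],"rot":[0,0,0],"grip":0.66},{"offset":[0.004,-0.005,0],"rot":[0,0,0],"grip":0.66},{"offset":[0.0048,-0.006,0],"rot":[0,0,0],"grip":0.66},{"offset":[0.0055,-0.007,0],"rot":[0,0,0],"grip":0.66},{"offset":[0.0055,-0.007,0],"rot":[0,0,0],"grip":0.66}]'

```text
time_s: 7.52
position: [0.5088, 0.4182, 0.0965]
tool_rot: [0.61, -0.357, 0.357, -0.61]
force: [0.5, -0.1, 0.7]
gripper_width: 0.0298
```

move_arm --increments '[{"offset":[-0.002,0.004,0],"rot":[0,0,0],"grip":0.66},{"offset":[-0.007,0.013,0],"rot":[0,0,0],"grip":0.66},{"offset":[-0.015,0.027,0],"rot":[0,0,0],"grip":0.66},{"offset":[-0.018,0.033,0.03],"rot":[0,0,0],"grip":0.66},{"offset":[-0.018,0.033,0.09],"rot":[0,0,0],"grip":0.66},{"offset":[-0.03,0.04,0.15],"rot":[0,0,0],"grip":0.66},{"offset":[-0.035,0.05,0.17],"rot":[0,0,0],"grip":0.66},{"offset":[-0.035,0.05,0.17],"rot":[0,0,0],"grip":0.66}]'

```text
time_s: 8.52
position: [0.4735, 0.4703, 0.2687]
tool_rot: [-0.609, 0.356, -0.357, 0.612]
force: [-0.7, -0.5, -0.2]
gripper_width: 0.0298
```

```bash
cat > look2.py <<'E'
from h import *; import sys
s=ctrl.get_state();print(s["time_s"],np.round(s["position"],4),"F",np.round(s["force"],2))
C={"wrist":cam("wrist",s)}; I={"wrist":ctrl.grab_frame("wrist")}
for n in("scene","side"): I[n]=ctrl.grab_frame(n);C[n]=cam(n)
T=[]
for n,pn in(("wrist",(.5237,.3925)),("scene",(.5233,.3867)),("side",(.5253,.3934))):
    c=C[n];y=yellow(I[n],capc(c,.522,.392)[0],25);x=least_squares(lambda q:capc(c,*q)[0]-y[0],[.52,.39]).x
    print(n,"cap",x.round(4),"area",y[1],capc(c,*x)[1],"to go",(np.array(pn)-x).round(4))
    u,v=proj(c,[.5235,.391,.06])[0].round().astype(int); h=45 if n=="wrist" else 33
    t=cv2.resize(I[n][v-h:v+h,u-h:u+h],(395,395),interpolation=cv2.INTER_CUBIC);T.append(t);print(" crop org",u-h,v-h,395/2/h)
save(sys.argv[1],np.hstack(T[:2]));save("b"+sys.argv[1],np.hstack(T[1:]))
E
python3 look2.py v4.png
```

```text
8.525 [0.4735 0.4703 0.2687] F [-0.65 -0.49 -0.21]
wrist cap [0.5249 0.392 ] area 1972 2030.5648836512119 to go [-0.0012  0.0005]
 crop org 279 248 4.388888888888889
scene cap [0.5238 0.3881] area 544 556.2854386984836 to go [-0.0005 -0.0014]
 crop org 319 230 5.984848484848484
side cap [0.5251 0.3908] area 446 499.55691712733824 to go [0.0002 0.0026]
 crop org 216 214 5.984848484848484
```

View pics/v4.png

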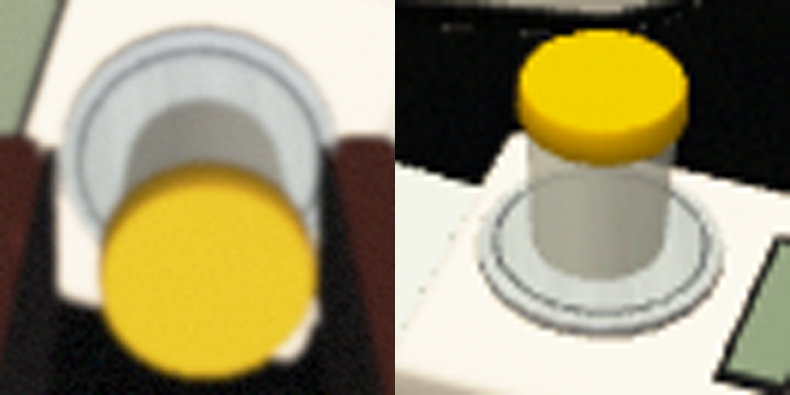

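Upright and near the centre. One more check from the opposite camera, so that the base-edge biases cancel.

View pics/bv4.png

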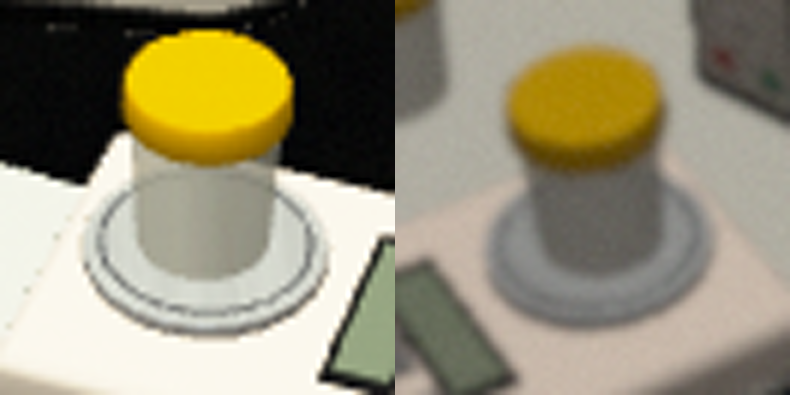

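Both views show the base centred. In the scene view the pan's mid-column is 205.5 and the pot's is 205; in the side view both are 598.5. The front gaps match in proportion (53/245 against 50/227). The gripper is clear, so I'm handing in.

```bash
python3 -c "
from cell import ctrl
print(ctrl.finish_job())"
```

```text
the job is handed in; nothing more can be done
None
```

The pot now stands upright in the middle of the pan, inside the engraved ring, and I handed the job in at about 8.7 s. I slid it about 18 mm with two slow pushes at the cap, using the part-open fingers as a cradle. Then I drew straight back and up. I did not grip or lift the pot, and I saw no noticeable contact force.

- **Centring:** the cap came out 1.3 mm (wrist), 1.5 mm (scene) and 2.6 mm (side) off the pan's centre, against a 6 mm margin. The base looked symmetric on the pan from both fixed cameras.
- **Disagreements:** my first pan-centre estimates were several mm off because they took in the pan's side face; I refitted them before the last push. The base edge seen from one camera alone still suggests an offset of up to about 5–7 mm. The opposite camera shows the same bias the other way, so I took it to be the pot's tapered bottom edge.
- **Bystanders:** the gripper never went near the bench items. I did not re-measure their positions at the end.

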